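# Check the wheel gap through the guard's slot

## Robot

A 6-joint arm with a two-finger parallel gripper is mounted at the origin on the work surface. World frame = base frame: x ahead of the robot, y to its left, z up, the work surface at z = 0. Lengths are in m, angles in rad, forces in N, time in s.
With the tool pointing down it reaches from about 0.325 to 0.775 m from the base axis. Payload 5.5 kg.
Tool frame: the origin (TCP) lies midway between the tips of the shut fingers; the grasp point (between the pads) lies 19 mm behind it; z points along the fingers, y is the line along which they close (so a half turn about z gives the same grasp; the last joint's range is limited). The gripper opens to 85 mm and grips with 20 to 120 N. Pads are 22 mm wide; open, the fingers measure 114 mm over their backs; the gripper's body (76 mm by 85 mm) begins 54 mm behind the grasp point. The pads swing forward as they close: fully open they stand 13 mm farther back than shut.
Start: joints at [1.146, 0.091, 1.231, -0, 1.82, -0.057], TCP at [0.216, 0.56, 0.231] pointing down, gripper open.
Joint ranges: [-2.87, 2.87], [-0.86, 2.18], [0.17, 2.46], [-1.51, 4.65], [0.06, 2.69], [-2.65, 2.65]. Speed limits (rad/s): [2.57, 2.57, 3.01, 3.14, 3.14, 3.14].

## Interface

Orientations are given as a rotation vector (axis times angle).
In Python, from station import r, snapshot, camera_model gives the robot as it stands. The module is installed in compiled form; this text tells all that it offers.
- The arm moves only by the tool drive_tool, never from a script. Its argument "rows" is a list of rows, each an object of numbers: "x", "y", "z": the shift along the world's x, y, z in cm; "wx", "wy", "wz": the turn, a rotation vector about the world's x, y, z in degrees. In form: [{"x": .., "y": .., "z": .., "wx": .., "wy": .., "wz": ..}, ...]. A call has exactly 8 rows; each row shifts and turns the commanded pose from where the row before left it; what a row does not reach is not made up. A row lasts 1/10 s, in which the tool goes at most 50 mm and 8.59 degrees, less where a joint would pass 70% of its speed; a pose out of reach is approached as far as the arm can. A call with a gripper value outside its range is refused whole. "hand" is the closure, from -1 (fully open) to 1 (shut), so that 0 is half open, set as the call begins (left out, the last holds). The fingers move at their own pace and stop on an object; "grip_force" is the grip in N (left out, the last holds). Time passes only in rows, so rows that do not move let the fingers close, or fill a call up. It gives the time, the measured TCP pose, the force, the opening and the grip force at its end, in the units of the state.
- r.get_state(): the state, without advancing time (a new reading comes with each control period).
- snapshot(name): name is "scene" or "top" or "wrist"; returns the picture (384x512x3 uint8, red, green, blue); there is no depth.
- camera_model(name): a dict with "fx", "fy", "cx", "cy" (pixels), "camera_from_world" (4x4, takes a point from world to camera coordinates); the wrist camera has in their place "T_tool_cam" (4x4, takes a point from camera to tool coordinates, whose origin is the TCP and whose axes are the flange's). Camera axes: x right, y down, z forward; pixel columns grow to the right and rows downward; lengths in m; the calibration is good to about 2 mm. A picture is of the moment at which its call begins: read the wrist's pose just before it. camera_model takes no time and is no camera call.
- r.close_job(): hands the job in; it is judged then, once.
The state is a dict: "time": time; "joint_pos": joint angles; "dq": joint speeds; "joint_torque": joint torques, N m; "ee_pos": TCP position; "orientation": TCP orientation; "ft_force": force on the tool from outside, world axes, zero at the start; "moment": the same for the moment, N m; "finger_gap": opening from 0.0 (shut) to 1.0 (fully open); "gripper_force": force on a finger pad.
Only numpy, scipy, OpenCV 4.12 (cv2) and the standard library are available. Lean on these libraries where they do the work, as an engineer would, in place of code of your own. Each camera call takes 0.05 s, during which the arm holds its last target. There are 200 camera calls.

## Task

First press the red brake treadle down to its stop for about half a second, so that the wheel stands still, and let it come back up. Then take the orange-handled gauge out of its wooden block and pass its blade straight down through the narrow slot on top of the wheel guard until the red band is level with the plate. Finish there, still holding the gauge motionless in the gripper, and leave the glue tin, thread spool and shoe brush where they are.

Things in the scene. Friction and masses are not known exactly. Their poses are not given: they have to be found in the camera images.
- gauge: Upright gauge. Steel blade 28 (x) x 10 (y) x 60 mm long, its lowest 8 mm tapering to 22 x 5; orange block handle above it, 40 (x) x 20 (y) mm, from z = 60 to 120 mm. Red band round the blade 25 to 45 mm above the tip. Origin: centre of the lower tip, z up. 0.16 kg. Same after a half turn about z. Starts in the block's pocket, handle's underside on the block's top, tip 10 mm above the bench.
- block: Fixed wooden tool block, 80 (x) x 60 (y) x 70 mm tall, with a pocket of 32 x 14 mm in its top in which the gauge's blade stands loosely. Origin at the centre of its underside, on the bench. Block and treadle may trade places, left or right of the machine.
- slot (a point): Centre of the slot at the upper face of the guard's aluminium top plate, 140 mm above the bench; z up. The slot goes through the 8 mm plate, is 30 mm long (x) by 12 mm wide (y), 2 mm more than the blade each way, with a 1.5 mm bevel on top. The guard is hollow below down to the bench; the wheel's flat face is 15 mm off in -y. The plate reaches 75 mm in +x and -x, 45 in +y, 65 in -y.
- machine: Fixed bench grinder: a green guard box with clear windows, 150 (x) x 110 (y) x 140 mm tall, that encloses a brown wheel, and a grey finned motor, up to 133 mm high, from 65 to 227 mm on its -y side. Origin on the bench right under the slot's centre, axes as those of the slot.
- treadle (a joint): Angle of the sprung red pedal, rad: 0 = up (as it rests), grows as it is pressed, 0.30 = down on its stop. It springs back when let go. Pressing on the middle of the pad takes about 3 N at first and 7 N at the stop.
- treadle_pad (a point): Middle of the black rubber pad's top on the red pedal, 85 mm from the hinge; pad 56 mm long (x) x 62 mm wide. 67 mm above the bench when up, 42 mm at the stop. The pedal slopes 0.35 rad when up (free end, at -x, raised) and 0.05 rad at the stop. The hinge lies towards +x, 30 mm above the bench, between cheeks 42 mm tall; all is open above.
- glue_tin: Bystander: can with a yellow label, 66 mm across, 85 mm tall, loose. Origin at the centre of its underside.
- spool: Bystander: green thread spool standing upright, 52 mm across, 70 mm tall, loose. Origin at the centre of its underside.
- shoe_brush: Bystander: brown shoe brush on its black bristles, 150 (x) x 50 (y) x 44 mm, loose. Origin at the centre of its underside.
Not all that is in view belongs to the job. Leave any pink or purple look-alike of the gauge alone.

How it is judged:
On the way, in this order (a step that is already met when the one before it is completed fails the run):
1. the treadle is pressed down to its stop (value of joint treadle above 0.27 rad), for 0.2 s.
2. the treadle is up again and the gauge is drawn clear of its block (value of joint treadle below 0.05 rad and height (world z) of gauge above 0.075 m), for 0.1 s.
At the end, for the whole second after the job is handed in: The blade is in the slot: tip 22 to 48 mm below the plate's upper face, within 4 mm of the slot's centre in x and y; gauge within 0.1 rad of upright, gripped by the fingers (over 3 N) and still (under 20 mm/s); treadle up (under 0.05 rad) (z of gauge in the frame of slot between -0.048 and -0.022 m and x of gauge in the frame of slot between -0.004 and 0.004 m and y of gauge in the frame of slot between -0.004 and 0.004 m and angle between the z axis of gauge and the z axis of slot, either way round below 0.1 rad and angle between gauge's own z axis and vertical below 0.1 rad and contact force between the fingers and gauge above 3 N and linear speed of gauge below 0.02 m/s and value of joint treadle below 0.05 rad); the arm keeps its last pose, push and grip.
It fails at once if the glue tin is pushed more than 30 mm away or knocked over (distance of glue_tin from where it was at the start of the episode above 0.03 m or angle between glue_tin's own z axis and vertical above 0.6 rad).
It fails at once if the spool is pushed more than 30 mm away or knocked over (distance of spool from where it was at the start of the episode above 0.03 m or angle between spool's own z axis and vertical above 0.6 rad).
It fails at once if the shoe brush is pushed more than 30 mm away or knocked over (distance of shoe_brush from where it was at the start of the episode above 0.03 m or angle between shoe_brush's own z axis and vertical above 0.6 rad).
It also fails if it takes over 64 s, if anything falls off the work surface, if the arm or the gripper's body presses on something with over 40 N, if the wrist force passes 120 N, or if a joint passes its speed limit or range.

## Working session

There is one attempt and no reset: what is moved stays moved. The work goes in short steps, Python scripts to look and compute and a tool call to move; the robot and the scene stay as the last step left them, time stands still between calls to the robot, and variables do not carry over. Pictures are saved under pics/ and viewed, at most 10 in all, crops included, and the job is handed in when it is done.

Besides the shell and the picture viewer there is one more tool, called after "Call:" as name(argument=value, ...) on one line, values as JSON. drive_tool: Moves the arm, as the interface text tells. Its arguments: {"type":"object","properties":{"rows":{"type":"array"},"hand":{"type":"number"},"grip_force":{"type":"number"}},"required":["rows"]}

```bash
mkdir -p pics; python3 - <<'E'
from station import r,snapshot,camera_model
import cv2,numpy as np
for n in("scene","top"):
    im=snapshot(n); cv2.imwrite(f"pics/{n}0.png",im[:,:,::-1])
    m=camera_model(n); print(n,m["fx"],m["cx"],m["cy"]); print(np.round(m["camera_from_world"],3).tolist())
print({k:np.round(v,3).tolist() for k,v in r.get_state().items()}); print(np.round(camera_model("wrist")["T_tool_cam"],4).tolist())
E
```

```text
scene 419.43972057335253 256.08666001996676 189.5103459151533
[[-0.877, 0.48, 0.005, 0.508], [0.32, 0.594, -0.738, -0.137], [-0.357, -0.646, -0.675, 1.577], [0.0, 0.0, 0.0, 1.0]]
top 383.08730674399953 255.9701114533607 191.36946970304788
[[0.013, -1.0, 0.003, 0.039], [-0.991, -0.013, -0.13, 0.61], [0.13, -0.001, -0.991, 1.095], [0.0, 0.0, 0.0, 1.0]]
{'time': 0.1, 'joint_pos': [1.146, 0.092, 1.232, 0.0, 1.82, -0.057], 'dq': [-0.0, -0.002, -0.001, 0.001, 0.001, -0.0], 'joint_torque': [0.002, -46.022, -41.922, -0.0, 0.011, -0.0], 'ee_pos': [0.216, 0.56, 0.23], 'orientation': [-0.574, -3.088, 0.003], 'ft_force': [-1.055, 0.593, -0.235], 'moment': [0.024, 0.067, 0.018], 'gripper_force': 0.0, 'finger_gap': 1.004}
[[0.0001, -0.9492, -0.3146, 0.0815], [1.0, -0.0003, 0.0013, -0.0002], [-0.0013, -0.3146, 0.9492, -0.1432], [0.0, 0.0, 0.0, 1.0]]
```

View pics/scene0.png

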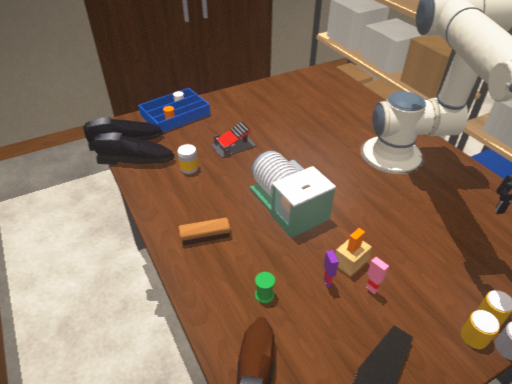

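View pics/top0.png

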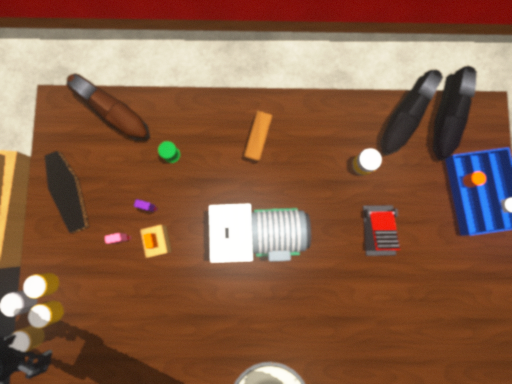

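The top view shows the treadle at (381,230), the slot at (227,233), the block with the orange gauge at (152,240), and the tin, spool and brush at (369,160), (168,152) and (258,136).

Gauge candidates in the top view are orange (152,239) in the wooden block, purple (145,206) and pink (116,238). The orange one fits because it has an orange handle and stands in the block. I'll confirm with one composite crop.

```bash
cat > h.py <<'E'
from station import r,snapshot,camera_model
import cv2,numpy as np
from scipy.spatial.transform import Rotation as R
def ray(n,px,st=None):
    m=camera_model(n)
    d=np.array([(px[0]-m["cx"])/m["fx"],(px[1]-m["cy"])/m["fy"],1.])
    if n=="wrist":
        T=np.eye(4);T[:3,:3]=R.from_rotvec(st["orientation"]).as_matrix();T[:3,3]=st["ee_pos"];T=T@m["T_tool_cam"]
    else: T=np.linalg.inv(m["camera_from_world"])
    return T[:3,3],T[:3,:3]@d
def onz(n,px,z,st=None):
    o,d=ray(n,px,st); return o+d*(z-o[2])/d[2]
def blobs(im,lo,hi,roi,amin=15):
    x0,y0,x1,y1=roi
    h=cv2.cvtColor(np.ascontiguousarray(im[y0:y1,x0:x1]),cv2.COLOR_RGB2HSV)
    mk=cv2.inRange(h,np.array(lo),np.array(hi))
    c,_=cv2.findContours(mk,cv2.RETR_EXTERNAL,cv2.CHAIN_APPROX_NONE)
    out=[]
    for k in c:
        if cv2.contourArea(k)>amin:
            q=cv2.minAreaRect(k); out.append(((q[0][0]+x0,q[0][1]+y0),cv2.boxPoints(q)+[x0,y0],cv2.contourArea(k)))
    return sorted(out,key=lambda o:-o[2])
E
python3 - <<'E'
from h import *
t=cv2.imread("pics/top0.png");s=cv2.imread("pics/scene0.png")
a=[cv2.resize(c,(390,290),interpolation=cv2.INTER_CUBIC) for c in (t[195:265,335:429],t[195:265,95:189],s[110:180,190:284],s[225:305,305:412])]
cv2.imwrite("pics/comp.png",np.vstack([np.hstack(a[:2]),np.hstack(a[2:])]))
T=t[:,:,::-1]
for nm,lo,hi,roi,z in(("gauge",(5,200,120),(14,255,255),(130,220,175,262),.13),("block",(5,60,120),(30,255,255),(130,215,180,265),.07),("slot",(0,0,0),(180,255,110),(215,212,245,255),.14),("plate",(0,0,170),(180,60,255),(200,198,256,268),.14),("red",(0,180,100),(4,255,255),(350,195,410,260),.06),("red2",(174,180,100),(180,255,255),(350,195,410,260),.06)):
    for b in blobs(T,lo,hi,roi,6)[:2]:
        print(nm,np.round(b[0],1),b[2],np.round(onz("top",b[0],z),3),[np.round(onz("top",p,z)[:2],3).tolist() for p in b[1]])
for nm,px,z in(("tin",(369,160),.085),("spool",(168,152),.07),("brush",(258,136),.044),("purple",(145,206),.12),("pink",(116,238),.12)): print(nm,np.round(onz("top",px,z),3))
E
```

```text
gauge [153.7 240. ] 39.0 [0.463 0.319 0.13 ] [[0.479, 0.328], [0.481, 0.317], [0.448, 0.31], [0.446, 0.321]]
block [154.5 239.5] 2276.5 [0.465 0.333 0.07 ] [[0.533, 0.406], [0.535, 0.266], [0.397, 0.261], [0.395, 0.398]]
plate [231.9 232.5] 2578.0 [0.485 0.109 0.14 ] [[0.562, 0.176], [0.566, 0.05], [0.411, 0.044], [0.406, 0.168]]
red [383.4 224.7] 386.5 [ 0.515 -0.321  0.06 ] [[0.548, -0.282], [0.56, -0.35], [0.483, -0.361], [0.471, -0.293]]
red [386.3 248.2] 21.0 [ 0.448 -0.328  0.06 ] [[0.447, -0.291], [0.465, -0.296], [0.449, -0.365], [0.431, -0.36]]
tin [ 0.699 -0.277  0.085]
spool [0.719 0.305 0.07 ]
brush [0.778 0.043 0.044]
purple [0.555 0.35  0.12 ]
pink [0.467 0.424 0.12 ]
```

View pics/comp.png

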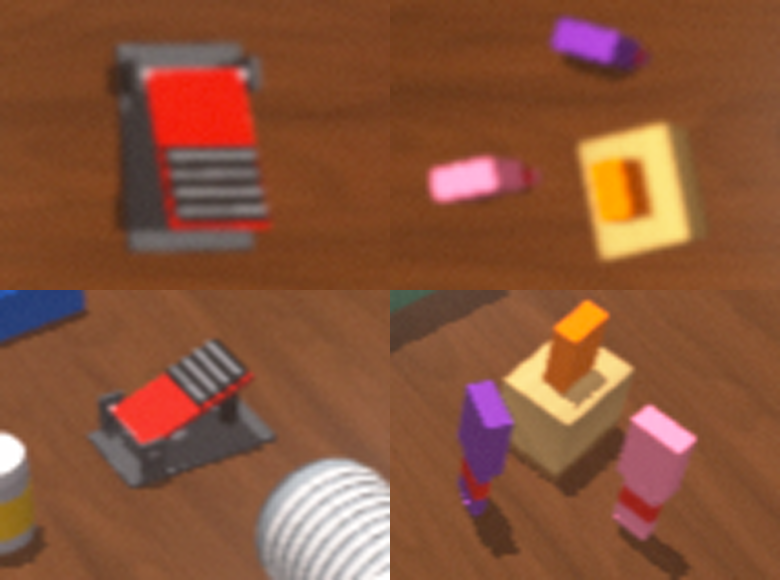

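The crop confirms it: the orange handle stands in the wooden block, and the purple and pink ones are free-standing look-alikes. The treadle's hinge is at +x and its ribbed pad is at about (387,239) in the top view. I'll move towards the gauge and slot for a wrist look.

Call:
drive_tool(rows=[{"x": 3,"y": -3.9,"z": 0.7,"wz": 3},{"x": 3,"y": -3.9,"z": 0.7,"wz": 3},{"x": 3,"y": -3.9,"z": 0.7,"wz": 3},{"x": 3,"y": -3.9,"z": 0.7,"wz": 3},{"x": 3,"y": -3.9,"z": 0.7,"wz": 3},{"x": 3,"y": -3.9,"z": 0.7,"wz": 3},{"x": 3,"y": -3.9,"z": 0.7,"wz": 3},{"x": 3,"y": -3.9,"z": 0.7,"wz": 3}], hand=1)

```text
schema error: expected keys x, y, z, wx, wy, wz
```

Call:
drive_tool(rows=[{},{},{},{},{},{},{},{}])

```text
schema error: expected keys x, y, z, wx, wy, wz
```

```bash
python3 - <<'E'
from h import *
st=r.get_state(); im=snapshot("wrist"); cv2.imwrite("pics/w1.png",im[:,:,::-1])
import json; json.dump({k:np.array(v).tolist() for k,v in st.items()},open("st1.json","w"))
print(st["time"],np.round(st["ee_pos"],4),np.round(R.from_rotvec(st["orientation"]).as_matrix()[:,:2].T,3),st["joint_pos"],st["finger_gap"])
print("pad",np.round(onz("top",(387.3,238.9),.067),3),"slot",np.round(onz("top",(227,233),.14),3),"gauge",np.round(onz("top",(148.5,240.8),.13),3))
E
```

```text
0.1 [0.2156 0.5596 0.2302] [[-0.933  0.36   0.   ]
 [ 0.36   0.933 -0.002]] [ 1.14628352e+00  9.18164846e-02  1.23177706e+00  2.43589156e-06
  1.81980409e+00 -5.66920480e-02] 1.0043177078804766
pad [ 0.475 -0.329  0.067] slot [0.484 0.122 0.14 ] gauge [0.461 0.333 0.13 ]
```

View pics/w1.png

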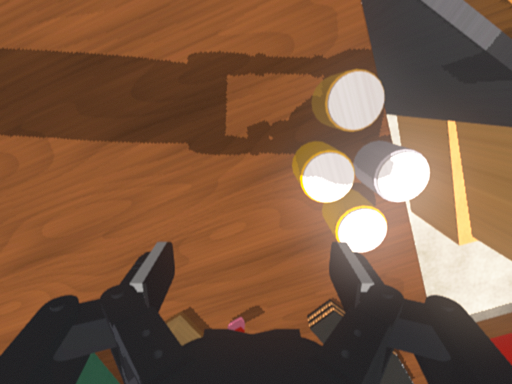

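The moves were refused because every row needs all six keys. The picture was therefore taken from the start pose and shows only distractor tins, with the gripper covering its lower part.

Call:
drive_tool(rows=[{"x": 3.2,"y": -3.7,"z": 0.7,"wx": 0,"wy": 0,"wz": 3},{"x": 3.2,"y": -3.7,"z": 0.7,"wx": 0,"wy": 0,"wz": 3},{"x": 3.2,"y": -3.7,"z": 0.7,"wx": 0,"wy": 0,"wz": 3},{"x": 3.2,"y": -3.7,"z": 0.7,"wx": 0,"wy": 0,"wz": 3},{"x": 3.2,"y": -3.7,"z": 0.7,"wx": 0,"wy": 0,"wz": 3},{"x": 3.2,"y": -3.7,"z": 0.7,"wx": 0,"wy": 0,"wz": 3},{"x": 3.2,"y": -3.7,"z": 0.7,"wx": 0,"wy": 0,"wz": 3},{"x": 3.2,"y": -3.7,"z": 0.7,"wx": 0,"wy": 0,"wz": 3}], hand=1)

```text
time: 0.95
ee_pos: [0.4726, 0.2621, 0.2874]
orientation: [0.084, -3.14, -0.0]
ft_force: [1.2, -0.1, -0.2]
finger_gap: 0.001
gripper_force: 0.0
```

Call:
drive_tool(rows=[{"x": 3.0,"y": -1.5,"z": 0.4,"wx": 0,"wy": 0,"wz": 0},{"x": 3.0,"y": -1.5,"z": 0.4,"wx": 0,"wy": 0,"wz": 0},{"x": 0,"y": 0,"z": 0,"wx": 0,"wy": 0,"wz": 0},{"x": 0,"y": 0,"z": 0,"wx": 0,"wy": 0,"wz": 0},{"x": 0,"y": 0,"z": 0,"wx": 0,"wy": 0,"wz": 0},{"x": 0,"y": 0,"z": 0,"wx": 0,"wy": 0,"wz": 0},{"x": 0,"y": 0,"z": 0,"wx": 0,"wy": 0,"wz": 0},{"x": 0,"y": 0,"z": 0,"wx": 0,"wy": 0,"wz": 0}])

```text
time: 1.75
ee_pos: [0.5312, 0.2344, 0.2956]
orientation: [-0.082, 3.14, 0.0]
ft_force: [-0.1, 1.0, -0.8]
finger_gap: 0.002
gripper_force: 0.0
```

```bash
python3 - <<'E'
from h import *
st=r.get_state(); im=snapshot("wrist"); cv2.imwrite("pics/w2.png",im[:,:,::-1])
import json; json.dump({k:np.array(v).tolist() for k,v in st.items()},open("st2.json","w"))
print(st["time"],np.round(st["ee_pos"],4),np.round(R.from_rotvec(st["orientation"]).as_matrix()[:,:2].T,3),st["joint_pos"],st["finger_gap"])
E
```

```text
1.75 [0.5312 0.2344 0.2956] [[-0.999 -0.052 -0.   ]
 [-0.052  0.999  0.   ]] [ 3.56936036e-01  6.14111725e-02  1.14736804e+00  1.69826743e-05
  1.93230293e+00 -1.26600170e+00] 0.0021335421674188106
```

View pics/w2.png

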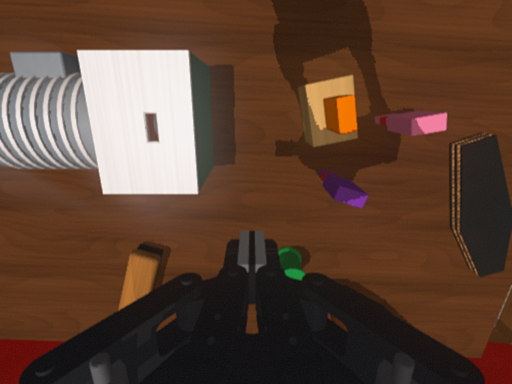

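This wrist picture shows the slot at (151,127), the orange handle top at about (346,114) on its block, and the purple and pink look-alikes clear of both. Next I'll measure the slot and the handle.

```bash
python3 - <<'E'
from h import *
import json; st=json.load(open("st2.json")); im=cv2.imread("pics/w2.png")[:,:,::-1]
H=cv2.cvtColor(np.ascontiguousarray(im),cv2.COLOR_RGB2HSV); print(H[115,340],H[115,354],H[127,151],H[127,130],H[118,310])
for nm,lo,hi,roi,z in(("gtop",(5,215,200),(16,255,255),(310,85,370,145),.13),("slot",(0,0,0),(180,255,170),(138,100,166,150),.139),("plate",(0,0,185),(180,70,255),(70,40,215,205),.14)):
    for b in blobs(im,lo,hi,roi,10)[:2]:
        P=np.array([onz("wrist",p,z,st)[:2] for p in b[1]])
        e=np.diff(np.vstack([P,P[:1]]),axis=0); 
        print(nm,np.round(b[0],1),b[2],np.round(P.mean(0),4),[(round(float(np.hypot(*v)),4),round(float(np.degrees(np.arctan2(v[1],v[0]))),1)) for v in e[:2]])
E
```

```text
[ 15 255 245] [ 14 255 244] [  8  98 104] [ 13   7 245] [ 17 145 128]
gtop [346.4 113.7] 571.0 [0.459  0.3355] [(0.0189, 97.3), (0.0392, 14.5)]
slot [151.3 127.1] 277.5 [0.4834 0.124 ] [(0.0119, 99.0), (0.0306, 3.2)]
plate [137.1 121.5] 14642.0 [0.4847 0.1092] [(0.1102, 96.4), (0.1563, 3.0)]
plate [ 78.9 123.9] 273.0 [0.4858 0.047 ] [(0.0163, 102.2), (0.0867, 2.6)]
```

Call:
drive_tool(rows=[{"x": -0.5,"y": -4.7,"z": 0,"wx": 0,"wy": 0,"wz": 0},{"x": -0.5,"y": -4.7,"z": 0,"wx": 0,"wy": 0,"wz": 0},{"x": -0.5,"y": -4.7,"z": 0,"wx": 0,"wy": 0,"wz": 0},{"x": -0.5,"y": -4.7,"z": 0,"wx": 0,"wy": 0,"wz": 0},{"x": -0.5,"y": -4.7,"z": 0,"wx": 0,"wy": 0,"wz": 0},{"x": -0.5,"y": -4.7,"z": 0,"wx": 0,"wy": 0,"wz": 0},{"x": -0.5,"y": -4.7,"z": 0,"wx": 0,"wy": 0,"wz": 0},{"x": -0.5,"y": -4.7,"z": 0,"wx": 0,"wy": 0,"wz": 0}])

```text
time: 2.6
ee_pos: [0.4911, -0.1437, 0.2956]
orientation: [-0.081, 3.14, -0.0]
ft_force: [0.3, -0.1, 0.7]
finger_gap: -0.001
gripper_force: 0.0
```

Call:
drive_tool(rows=[{"x": -0.4,"y": -4.0,"z": -2.0,"wx": 0,"wy": 0,"wz": 0},{"x": -0.4,"y": -4.0,"z": -2.0,"wx": 0,"wy": 0,"wz": 0},{"x": -0.4,"y": -4.0,"z": -2.0,"wx": 0,"wy": 0,"wz": 0},{"x": -0.4,"y": -4.0,"z": -2.0,"wx": 0,"wy": 0,"wz": 0},{"x": 0,"y": -2.7,"z": -2.0,"wx": 0,"wy": 0,"wz": 0},{"x": 0,"y": 0,"z": -3.0,"wx": 0,"wy": 0,"wz": 0},{"x": 0,"y": 0,"z": -3.0,"wx": 0,"wy": 0,"wz": 0},{"x": 0,"y": 0,"z": -3.0,"wx": 0,"wy": 0,"wz": 0}])

```text
time: 3.4
ee_pos: [0.4756, -0.3293, 0.1042]
orientation: [-0.079, 3.14, -0.0]
ft_force: [1.3, 0.1, -0.5]
finger_gap: 0.003
gripper_force: 0.0
```

Call:
drive_tool(rows=[{"x": 0,"y": 0,"z": -1.5,"wx": 0,"wy": 0,"wz": 0},{"x": 0,"y": 0,"z": -1.5,"wx": 0,"wy": 0,"wz": 0},{"x": 0,"y": 0,"z": -1,"wx": 0,"wy": 0,"wz": 0},{"x": 0,"y": 0,"z": -1,"wx": 0,"wy": 0,"wz": 0},{"x": 0,"y": 0,"z": -0.5,"wx": 0,"wy": 0,"wz": 0},{"x": 0,"y": 0,"z": -0.4,"wx": 0,"wy": 0,"wz": 0},{"x": 0,"y": 0,"z": 0,"wx": 0,"wy": 0,"wz": 0},{"x": 0,"y": 0,"z": 0,"wx": 0,"wy": 0,"wz": 0}])

```text
time: 4.2
ee_pos: [0.476, -0.3296, 0.0472]
orientation: [-0.08, 3.14, -0.002]
ft_force: [-3.1, 0.2, 5.5]
finger_gap: -0.002
gripper_force: 2.3
```

Call:
drive_tool(rows=[{"x": 0,"y": 0,"z": -0.2,"wx": 0,"wy": 0,"wz": 0},{"x": 0,"y": 0,"z": -0.2,"wx": 0,"wy": 0,"wz": 0},{"x": 0,"y": 0,"z": -0.2,"wx": 0,"wy": 0,"wz": 0},{"x": 0,"y": 0,"z": -0.1,"wx": 0,"wy": 0,"wz": 0},{"x": 0,"y": 0,"z": 0,"wx": 0,"wy": 0,"wz": 0},{"x": 0,"y": 0,"z": 0,"wx": 0,"wy": 0,"wz": 0},{"x": 0,"y": 0,"z": 0,"wx": 0,"wy": 0,"wz": 0},{"x": 0,"y": 0,"z": 0,"wx": 0,"wy": 0,"wz": 0}])

```text
time: 5.0
ee_pos: [0.4758, -0.3296, 0.0418]
orientation: [-0.08, 3.14, -0.002]
ft_force: [-6.2, 2.2, 14.1]
finger_gap: 0.005
gripper_force: 6.1
```

Call:
drive_tool(rows=[{"x": 0,"y": 0,"z": 0,"wx": 0,"wy": 0,"wz": 0},{"x": 0,"y": 0,"z": 2,"wx": 0,"wy": 0,"wz": 0},{"x": 0,"y": 0,"z": 4,"wx": 0,"wy": 0,"wz": 0},{"x": 0,"y": 0,"z": 4,"wx": 0,"wy": 0,"wz": 0},{"x": 0,"y": 0,"z": 4,"wx": 0,"wy": 0,"wz": 0},{"x": 0,"y": 0,"z": 4,"wx": 0,"wy": 0,"wz": 0},{"x": 0,"y": 0,"z": 4,"wx": 0,"wy": 0,"wz": 0},{"x": 0,"y": 0,"z": 4,"wx": 0,"wy": 0,"wz": 0}])

```text
time: 5.8
ee_pos: [0.476, -0.3287, 0.3006]
orientation: [-0.081, 3.14, 0.001]
ft_force: [0.8, -0.3, 1.1]
finger_gap: 0.002
gripper_force: 0.0
```

Call:
drive_tool(rows=[{"x": 0,"y": 4.2,"z": 0,"wx": 0,"wy": 0,"wz": 0},{"x": 0,"y": 4.2,"z": 0,"wx": 0,"wy": 0,"wz": 0},{"x": 0,"y": 4.2,"z": 0,"wx": 0,"wy": 0,"wz": 0},{"x": 0,"y": 4.2,"z": 0,"wx": 0,"wy": 0,"wz": 0},{"x": 0,"y": 4.2,"z": 0,"wx": 0,"wy": 0,"wz": 0},{"x": 0,"y": 4.2,"z": 0,"wx": 0,"wy": 0,"wz": 0},{"x": 0,"y": 4.2,"z": 0,"wx": 0,"wy": 0,"wz": 0},{"x": 0,"y": 4.2,"z": 0,"wx": 0,"wy": 0,"wz": 0}], hand=-1)

```text
time: 6.6
ee_pos: [0.4756, 0.0089, 0.2991]
orientation: [-0.081, 3.14, 0.001]
ft_force: [0.8, 0.2, 0.1]
finger_gap: 1.0
gripper_force: 0.0
```

Call:
drive_tool(rows=[{"x": 0,"y": 4.2,"z": 0,"wx": 0,"wy": 0,"wz": 2},{"x": -0.3,"y": 4.2,"z": 0,"wx": 0,"wy": 0,"wz": 2},{"x": -0.3,"y": 4.2,"z": 0,"wx": 0,"wy": 0,"wz": 2},{"x": -0.3,"y": 4.2,"z": -0.5,"wx": 0,"wy": 0,"wz": 2},{"x": -0.3,"y": 4.2,"z": -1.5,"wx": 0,"wy": 0,"wz": 2},{"x": -0.3,"y": 4.2,"z": -2,"wx": 0,"wy": 0,"wz": 0},{"x": -0.2,"y": 4.2,"z": -2,"wx": 0,"wy": 0,"wz": 0},{"x": 0,"y": 3.4,"z": -1,"wx": 0,"wy": 0,"wz": 0}])

```text
time: 7.4
ee_pos: [0.4574, 0.3373, 0.2266]
orientation: [0.356, -3.119, 0.0]
ft_force: [0.4, -0.7, -0.4]
finger_gap: 0.998
gripper_force: 0.0
```

Call:
drive_tool(rows=[{"x": 0,"y": 0,"z": 0,"wx": 0,"wy": 0,"wz": 0},{"x": 0,"y": 0,"z": 0,"wx": 0,"wy": 0,"wz": 0},{"x": 0,"y": 0,"z": 0,"wx": 0,"wy": 0,"wz": 0},{"x": 0,"y": 0,"z": 0,"wx": 0,"wy": 0,"wz": 0},{"x": 0,"y": 0,"z": 0,"wx": 0,"wy": 0,"wz": 0},{"x": 0,"y": 0,"z": 0,"wx": 0,"wy": 0,"wz": 0},{"x": 0,"y": 0,"z": 0,"wx": 0,"wy": 0,"wz": 0},{"x": 0,"y": 0,"z": 0,"wx": 0,"wy": 0,"wz": 0}])

```text
time: 8.2
ee_pos: [0.4588, 0.3347, 0.2294]
orientation: [-0.353, 3.121, 0.0]
ft_force: [-0.5, 0.1, -0.3]
finger_gap: 0.995
gripper_force: 0.0
```

```bash
python3 - <<'E'
from h import *
import json
st=r.get_state(); im=snapshot("wrist"); cv2.imwrite("pics/w3.png",im[:,:,::-1])
json.dump({k:np.array(v).tolist() for k,v in st.items()},open("st3.json","w"))
t=R.from_rotvec(st["orientation"]).as_matrix(); print(st["time"],np.round(st["ee_pos"],4),"tool y ang",np.degrees(np.arctan2(t[1,1],t[0,1])))
for b in blobs(im,(5,215,200),(16,255,255),(150,60,360,300),80)[:3]:
    P=np.array([onz("wrist",p,.13,st)[:2] for p in b[1]]); e=np.diff(np.vstack([P,P[:1]]),axis=0)
    print(np.round(b[0],1),b[2],np.round(P.mean(0),4),[(round(float(np.hypot(*v)),4),round(float(np.degrees(np.arctan2(v[1],v[0]))),1)) for v in e[:2]])
E
```

```text
8.2 [0.4588 0.3347 0.2294] tool y ang 102.90996176173303
[251. 178.] 175.0 [0.4465 0.3319] [(0.0185, 102.9), (0.0116, 13.5)]
```

View pics/w3.png

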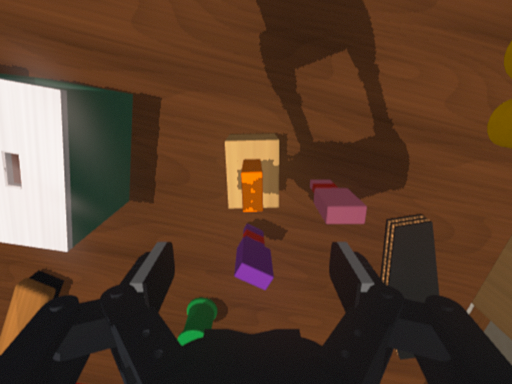

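The handle is at about (242..262, 159..213), between the open fingers. Purple (255,265) and pink (340,205) are close by, so I'll descend with the hand half open. One more computation will refine x and y and the clearances.

```bash
python3 - <<'E'
from h import *
import json; st=json.load(open("st3.json")); im=np.ascontiguousarray(cv2.imread("pics/w3.png")[:,:,::-1])
for b in blobs(im,(4,225,100),(14,255,255),(225,130,285,235),80)[:1]: print(b[0],b[1].tolist(),b[2])
H=cv2.cvtColor(im,cv2.COLOR_RGB2HSV); print([H[y,252].tolist() for y in range(154,220,4)])
print(np.round([onz("wrist",p,.13,st) for p in((252.5,213),(252.5,185))],4))
for n,px in(("purple",[(237,262),(270,289),(238,243)]),("pink",[(314,193),(325,223),(366,222)])): print(n,np.round([onz("wrist",p,.12,st)[:2] for p in px],3).tolist())
print("slot",np.round(onz("wrist",(12,170),.14,st),4))
E
```

```text
(251.8944911956787, 194.22920989990234) [[241.69750595092773, 177.62266540527344], [261.0, 177.0], [262.0914764404297, 210.83575439453125], [242.78898239135742, 211.4584197998047]] 525.0
[[18, 139, 225], [16, 151, 206], [13, 230, 120], [14, 240, 121], [13, 225, 121], [16, 255, 249], [17, 255, 249], [15, 255, 248], [14, 247, 168], [16, 255, 253], [14, 243, 169], [14, 246, 169], [14, 255, 199], [14, 240, 170], [15, 255, 250], [13, 172, 104], [12, 176, 106]]
[[0.4805 0.3412 0.13  ]
 [0.4528 0.3348 0.13  ]]
purple [[0.544, 0.339], [0.57, 0.382], [0.521, 0.335]]
pink [[0.45, 0.396], [0.479, 0.417], [0.469, 0.458]]
slot [0.4835 0.1243 0.14  ]
```

Call:
drive_tool(rows=[{"x": 0.1,"y": 0.1,"z": 0,"wx": 0,"wy": 0,"wz": 0},{"x": 0,"y": 0,"z": -1,"wx": 0,"wy": 0,"wz": 0},{"x": 0,"y": 0,"z": -2,"wx": 0,"wy": 0,"wz": 0},{"x": 0,"y": 0,"z": -2.5,"wx": 0,"wy": 0,"wz": 0},{"x": 0,"y": 0,"z": -2.5,"wx": 0,"wy": 0,"wz": 0},{"x": 0,"y": 0,"z": -2.5,"wx": 0,"wy": 0,"wz": 0},{"x": 0,"y": 0,"z": -2.5,"wx": 0,"wy": 0,"wz": 0},{"x": 0,"y": 0,"z": -1.4,"wx": 0,"wy": 0,"wz": 0}], hand=0)

```text
time: 9.05
ee_pos: [0.4585, 0.3352, 0.0818]
orientation: [0.353, -3.118, 0.003]
ft_force: [-0.0, 0.8, 0.1]
finger_gap: 0.5
gripper_force: 0.0
```

Call:
drive_tool(rows=[{"x": 0,"y": 0,"z": 0,"wx": 0,"wy": 0,"wz": 0},{"x": 0,"y": 0,"z": 0,"wx": 0,"wy": 0,"wz": 0},{"x": 0,"y": 0,"z": 0,"wx": 0,"wy": 0,"wz": 0},{"x": 0,"y": 0,"z": 0,"wx": 0,"wy": 0,"wz": 0},{"x": 0,"y": 0,"z": 0,"wx": 0,"wy": 0,"wz": 0},{"x": 0,"y": 0,"z": 0,"wx": 0,"wy": 0,"wz": 0},{"x": 0,"y": 0,"z": 0,"wx": 0,"wy": 0,"wz": 0},{"x": 0,"y": 0,"z": 0,"wx": 0,"wy": 0,"wz": 0}], hand=1, grip_force=50)

```text
time: 9.85
ee_pos: [0.4597, 0.3359, 0.0853]
orientation: [-0.354, 3.122, 0.0]
ft_force: [0.7, 0.1, -2.2]
finger_gap: 0.229
gripper_force: 51.8
```

Call:
drive_tool(rows=[{"x": 0,"y": 0,"z": 1,"wx": 0,"wy": 0,"wz": 0},{"x": 0,"y": 0,"z": 2,"wx": 0,"wy": 0,"wz": 0},{"x": 0,"y": 0,"z": 2,"wx": 0,"wy": 0,"wz": 0},{"x": 0,"y": 0,"z": 2.5,"wx": 0,"wy": 0,"wz": 0},{"x": 0,"y": 0,"z": 2.5,"wx": 0,"wy": 0,"wz": 0},{"x": 0,"y": 0,"z": 2.5,"wx": 0,"wy": 0,"wz": 0},{"x": 0,"y": 0,"z": 2.5,"wx": 0,"wy": 0,"wz": 0},{"x": 0,"y": 0,"z": 2.5,"wx": 0,"wy": 0,"wz": 0}])

```text
time: 10.65
ee_pos: [0.4596, 0.3358, 0.2623]
orientation: [-0.354, 3.121, 0.001]
ft_force: [-0.5, 0.5, -2.0]
finger_gap: 0.225
gripper_force: 51.8
```

Call:
drive_tool(rows=[{"x": 0.3,"y": -2,"z": 0,"wx": 0,"wy": 0,"wz": -1},{"x": 0.3,"y": -2.5,"z": 0,"wx": 0,"wy": 0,"wz": -1},{"x": 0.3,"y": -2.5,"z": 0,"wx": 0,"wy": 0,"wz": -2},{"x": 0.3,"y": -2.5,"z": 0,"wx": 0,"wy": 0,"wz": -2},{"x": 0.3,"y": -2.5,"z": 0,"wx": 0,"wy": 0,"wz": -2},{"x": 0.3,"y": -2.5,"z": 0,"wx": 0,"wy": 0,"wz": -2},{"x": 0.3,"y": -2.5,"z": 0,"wx": 0,"wy": 0,"wz": 0},{"x": 0,"y": -1,"z": 0,"wx": 0,"wy": 0,"wz": 0}])

```text
time: 11.45
ee_pos: [0.481, 0.1541, 0.2613]
orientation: [-0.077, 3.139, -0.001]
ft_force: [0.5, 0.5, -2.0]
finger_gap: 0.227
gripper_force: 51.6
```

Call:
drive_tool(rows=[{"x": 0,"y": 0,"z": 0,"wx": 0,"wy": 0,"wz": 0},{"x": 0,"y": 0,"z": 0,"wx": 0,"wy": 0,"wz": 0},{"x": 0,"y": 0,"z": 0,"wx": 0,"wy": 0,"wz": 0},{"x": 0,"y": 0,"z": 0,"wx": 0,"wy": 0,"wz": 0},{"x": 0,"y": 0,"z": 0,"wx": 0,"wy": 0,"wz": 0},{"x": 0,"y": 0,"z": 0,"wx": 0,"wy": 0,"wz": 0},{"x": 0,"y": 0,"z": 0,"wx": 0,"wy": 0,"wz": 0},{"x": 0,"y": 0,"z": 0,"wx": 0,"wy": 0,"wz": 0}])

```text
time: 12.25
ee_pos: [0.4807, 0.156, 0.2602]
orientation: [0.08, -3.141, 0.0]
ft_force: [-0.8, 0.3, -1.1]
finger_gap: 0.227
gripper_force: 51.6
```

```bash
python3 - <<'E'
from h import *
import json
st=r.get_state(); im=snapshot("wrist"); 
json.dump({k:np.array(v).tolist() for k,v in st.items()},open("st4.json","w")); cv2.imwrite("pics/w4.png",im[:,:,::-1])
t=R.from_rotvec(st["orientation"]).as_matrix(); print(st["time"],np.round(st["ee_pos"],4),"tool y ang",np.degrees(np.arctan2(t[1,1],t[0,1])),st["gripper_force"])
T=t,np.array(st["ee_pos"])
s=snapshot("scene"); cv2.imwrite("pics/s4.png",s[:,:,::-1])
c=np.vstack([cv2.resize(im[60:300,140:380],(560,560))[:,:,::-1]]); d=cv2.resize(s[110:250,190:360],(240,198))[:,:,::-1]
o=np.zeros((560,800,3),np.uint8); o[:,:560]=c; o[:198,560:]=d; cv2.imwrite("pics/c4.png",o)
E
```

```text
12.25 [0.4807 0.156  0.2602] tool y ang 92.93409490966859 51.62080943584442
```

View pics/c4.png

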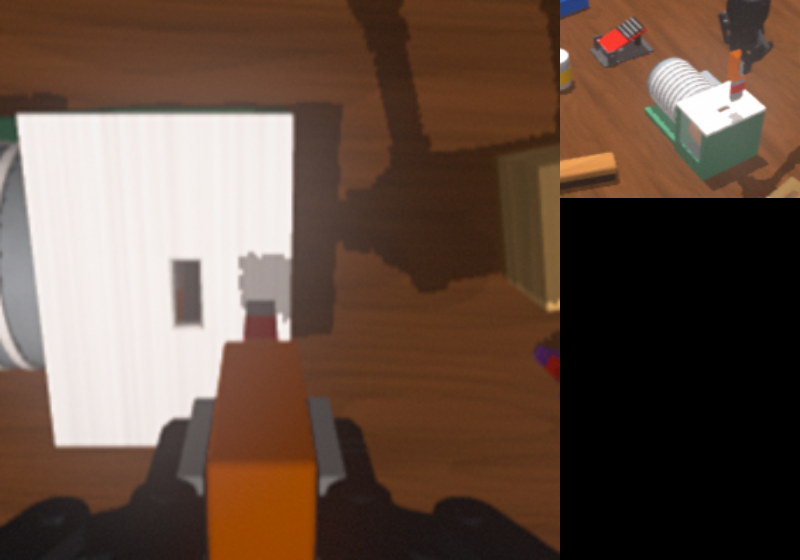

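The crop shows the gauge held upright with its red band and tip visible, and the slot at crop (187,292), which is wrist pixel (220,185). The scene inset shows the treadle back up. I'll compute the gauge's offset in the hand and the slot's position from this view.

```bash
python3 - <<'E'
from h import *
import json; st=json.load(open("st4.json")); im=np.ascontiguousarray(cv2.imread("pics/w4.png")[:,:,::-1])
z=st["ee_pos"][2]; f=240/560
px=lambda a,b:(140+a*f,60+b*f)
for n,p,h in(("handle bottom -x corners",(222,341),z-.0153),("",(300,341),z-.0153),("handle top -x corners",(208,461),z+.0447),("",(316,461),z+.0447),("tip -x edge L",(248,300),z-.0753),("tip R",(274,300),z-.0753)):
    print(n,np.round(onz("wrist",px(*p),h,st)[:2]-st["ee_pos"][:2],4))
for b in blobs(im,(0,0,0),(180,255,170),(210,165,232,205),10)[:1]:
    P=np.array([onz("wrist",p,.1395,st)[:2] for p in b[1]]);e=np.diff(P,axis=0)
    print("slot",b[0],np.round(P.mean(0),4),[(round(float(np.hypot(*v)),4),round(float(np.degrees(np.arctan2(v[1],v[0]))),1)) for v in e[:2]])
E
```

```text
handle bottom -x corners [-0.0177 -0.0109]
 [-0.0188  0.01  ]
handle top -x corners [-0.0186 -0.0101]
 [-0.0196  0.0092]
tip -x edge L [-0.0101 -0.0046]
tip R [-0.0106  0.0048]
slot (219.7661533355713, 184.79076957702637) [0.483  0.1241] [(0.0119, 96.2), (0.0288, 4.3)]
```

Call:
drive_tool(rows=[{"x": 0.16,"y": -1,"z": 0,"wx": 0,"wy": 0,"wz": 0.2},{"x": 0,"y": -1.2,"z": 0,"wx": 0,"wy": 0,"wz": 0.2},{"x": 0,"y": -1,"z": 0,"wx": 0,"wy": 0,"wz": 0},{"x": 0,"y": 0,"z": -1,"wx": 0,"wy": 0,"wz": 0},{"x": 0,"y": 0,"z": -1.5,"wx": 0,"wy": 0,"wz": 0},{"x": 0,"y": 0,"z": -1,"wx": 0,"wy": 0,"wz": 0},{"x": 0,"y": 0,"z": 0,"wx": 0,"wy": 0,"wz": 0},{"x": 0,"y": 0,"z": 0,"wx": 0,"wy": 0,"wz": 0}])

```text
time: 13.15
ee_pos: [0.4822, 0.1239, 0.2251]
orientation: [0.091, -3.14, 0.0]
ft_force: [0.7, -0.1, -1.6]
finger_gap: 0.225
gripper_force: 51.7
```

Call:
drive_tool(rows=[{"x": 0,"y": 0,"z": 0,"wx": 0,"wy": 0,"wz": 0},{"x": 0,"y": 0,"z": -0.4,"wx": 0,"wy": 0,"wz": 0},{"x": 0,"y": 0,"z": -0.4,"wx": 0,"wy": 0,"wz": 0},{"x": 0,"y": 0,"z": -0.2,"wx": 0,"wy": 0,"wz": 0},{"x": 0,"y": 0,"z": 0,"wx": 0,"wy": 0,"wz": 0},{"x": 0,"y": 0,"z": 0,"wx": 0,"wy": 0,"wz": 0},{"x": 0,"y": 0,"z": 0,"wx": 0,"wy": 0,"wz": 0},{"x": 0,"y": 0,"z": 0,"wx": 0,"wy": 0,"wz": 0}])

```text
time: 13.95
ee_pos: [0.4824, 0.1239, 0.2155]
orientation: [-0.091, 3.14, 0.0]
ft_force: [0.2, 0.5, -1.4]
finger_gap: 0.226
gripper_force: 51.7
```

Tip at plate level, no contact. Feeding in slowly.

Call:
drive_tool(rows=[{"x": 0,"y": 0,"z": -0.2,"wx": 0,"wy": 0,"wz": 0},{"x": 0,"y": 0,"z": -0.2,"wx": 0,"wy": 0,"wz": 0},{"x": 0,"y": 0,"z": -0.2,"wx": 0,"wy": 0,"wz": 0},{"x": 0,"y": 0,"z": -0.2,"wx": 0,"wy": 0,"wz": 0},{"x": 0,"y": 0,"z": -0.2,"wx": 0,"wy": 0,"wz": 0},{"x": 0,"y": 0,"z": 0,"wx": 0,"wy": 0,"wz": 0},{"x": 0,"y": 0,"z": 0,"wx": 0,"wy": 0,"wz": 0},{"x": 0,"y": 0,"z": 0,"wx": 0,"wy": 0,"wz": 0}])

```text
time: 14.75
ee_pos: [0.4824, 0.1239, 0.2054]
orientation: [-0.091, 3.14, 0.0]
ft_force: [0.5, -0.7, -2.6]
finger_gap: 0.228
gripper_force: 51.7
```

Call:
drive_tool(rows=[{"x": 0,"y": 0,"z": -0.4,"wx": 0,"wy": 0,"wz": 0},{"x": 0,"y": 0,"z": -0.5,"wx": 0,"wy": 0,"wz": 0},{"x": 0,"y": 0,"z": -0.5,"wx": 0,"wy": 0,"wz": 0},{"x": 0,"y": 0,"z": -0.5,"wx": 0,"wy": 0,"wz": 0},{"x": 0,"y": 0,"z": -0.4,"wx": 0,"wy": 0,"wz": 0},{"x": 0,"y": 0,"z": -0.2,"wx": 0,"wy": 0,"wz": 0},{"x": 0,"y": 0,"z": 0,"wx": 0,"wy": 0,"wz": 0},{"x": 0,"y": 0,"z": 0,"wx": 0,"wy": 0,"wz": 0}])

```text
time: 15.55
ee_pos: [0.4824, 0.1239, 0.1804]
orientation: [-0.091, 3.14, -0.0]
ft_force: [0.4, 0.3, -1.8]
finger_gap: 0.229
gripper_force: 51.7
```

Call:
drive_tool(rows=[{"x": 0,"y": 0,"z": 0,"wx": 0,"wy": 0,"wz": 0},{"x": 0,"y": 0,"z": 0,"wx": 0,"wy": 0,"wz": 0},{"x": 0,"y": 0,"z": 0,"wx": 0,"wy": 0,"wz": 0},{"x": 0,"y": 0,"z": 0,"wx": 0,"wy": 0,"wz": 0},{"x": 0,"y": 0,"z": 0,"wx": 0,"wy": 0,"wz": 0},{"x": 0,"y": 0,"z": 0,"wx": 0,"wy": 0,"wz": 0},{"x": 0,"y": 0,"z": 0,"wx": 0,"wy": 0,"wz": 0},{"x": 0,"y": 0,"z": 0,"wx": 0,"wy": 0,"wz": 0}])

```text
time: 16.35
ee_pos: [0.4823, 0.1239, 0.1802]
orientation: [0.091, -3.14, 0.0]
ft_force: [0.2, 1.5, -1.9]
finger_gap: 0.225
gripper_force: 51.7
```

```bash
python3 - <<'E'
from h import *
im=snapshot("wrist");s=snapshot("scene")
o=np.hstack([cv2.resize(im[60:300,140:380],(400,400)),cv2.resize(s[100:240,230:370],(400,400))]); cv2.imwrite("pics/c5.png",o[:,:,::-1])
E
```

```text
(no output)
```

View pics/c5.png

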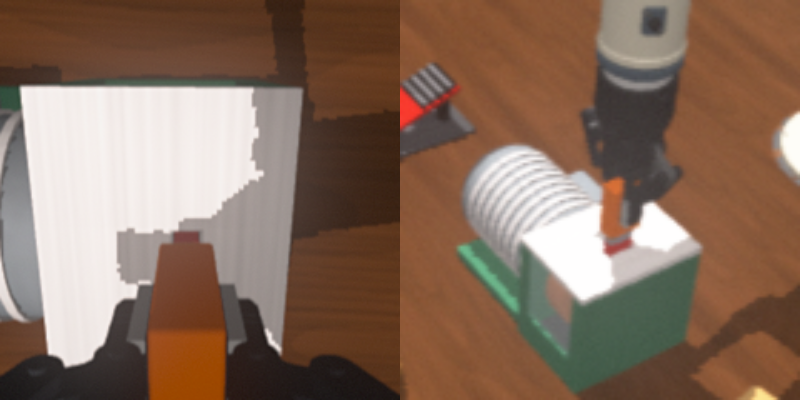

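The blade is through the plate at crop (187,237) with the red band at plate level. The treadle is up and the grip is firm at 52 N, so I'm handing in.

```bash
python3 -c "
from station import r
print(r.close_job())"
```

```text
the job is handed in; nothing more can be done
None
```

I pressed the treadle to its stop and let it spring back up, then fed the gauge through the slot to its red band and handed the job in with it still gripped; no verdict came back.

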